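# Pump check stand: swap the bottle, latch the clamp and stroke the pump

## Task

Take the already checked pump bottle out of the check stand and stand it upright on the bench, then put the other pump bottle in its place, upright with its spout over the drip pan. Press the clamp lever down until its catch holds it by itself; only then press that bottle's pump right down, past the stiffer second half of its stroke to the bottom, and let it come back up. Do not knock or shift the other bottles and jars, and work neither pump before the bottle is clamped.

Things in the scene. Friction and masses are not known exactly. Their poses are not given: they have to be found in the camera images.
- stand: fixed check stand; origin on the bench under a seated bottle's axis. Frame (z up): aluminium plate x -45 to 60, y -78 to 198 mm, 10 mm thick; in front (x -45 to -129, y -55 to 55) a steel drip pan 12 mm high; at -y a grey V-block 92 mm high; at +y a steel fork 116 mm high (y 45 to 77) with the clamp lever along +y. The bench (x 0.35 to 0.62, y -0.37 to 0.33) is clear but for the things listed
- nest (a point): top of the plate where a seated bottle's axis stands, against both faces of the V; axes as stand. The open clamp's pad leaves 15 mm: a bottle may be set down with its axis at y 2 to 12 mm (best 7), x -6 to 6 mm from here; the clamp pushes it home into the V, whose top flares 10 mm as a lead-in
- pan (a point): point on the drip pan over which a seated bottle's spout belongs: x -65, y 0, z 10 mm in the stand's frame
- clamp_lever (a joint): angle of the clamp lever about the stand's x axis, rad: 0 = sprung up at rest (leaning up 0.5 rad from level), 0.5 = level (the catch holds it at about 0.48), 0.56 = end stop. Press it past 0.53 so that the catch snaps over its side pin. 4 N at the thumb plate at first, about 10 N near the catch; it springs up again unless caught
- lever_hinge (a point): pivot of the clamp lever: x 0, y 60, z 105 mm in the stand's frame
- lever_plate (a point): middle of the top of the black ribbed thumb plate (38 x 52 mm) at the lever's free end, 165 mm along the lever from the pivot and 9 mm above its middle line; press here. 114 mm above the bench when latched
- catch_nose (a point): nose of the dark steel spring catch (a hook on a post beside the lever, on its +x side): x 17, y 147, z 117 mm in the stand's frame; the catch with its release knob spans y 135 to 178, x 5 to 28 and is 145 mm high. It works by itself when the lever's pin passes; keep clear of it
- bottle_done: the already checked bottle, in the stand at the start: round sage-green pump bottle, 66 mm in diameter, straight to 122 mm, 200 mm high with its black pump head, 0.24 to 0.39 kg. Frame: z up, origin on the foot 10.7 mm from the axis towards the spout (the axis and pump stem stand at x = +10.7 mm, y = 0); the spout points along -x
- done_foot (a point): centre of the checked bottle's foot, on its axis
- done_top (a point): top of the checked bottle's pump head on the stem axis, 200 mm above the foot. The head is flat-sided, 20 mm wide in y, 46 mm long in x (-33 to +13 mm from here), 13 mm high (187 to 200 mm), and carries the bottle: grip it across y, at the axis. The bottle hangs from it and swings if moved off abruptly, so carry it calmly
- bottle_done_head (a joint): pump stroke of the checked bottle, m: 0 up, 0.014 bottom
- bottle_next: the bottle to be checked: the pump bottle that stands on the bench at the start, in one of three places changed with the two amber bottles. Same kind, size and frame as bottle_done
- next_foot (a point): centre of the next bottle's foot, on its axis
- next_top (a point): top of the next bottle's pump head on the stem axis, 200 mm above its foot while up; grip the head as at done_top to carry the bottle, press here to stroke the pump
- next_spout (a point): end of the next bottle's spout, 52 mm from the axis and 190 mm above the foot
- bottle_next_head (a joint): pump stroke of the next bottle, m: 0 up, 0.014 bottom. 2 to 5 N over the first 8 mm, then a second spring meets it: 9 N rising to about 18 N at the bottom stop; it comes back up by itself
- lotion_a: amber screw-cap bottle, 58 mm in diameter, 143 mm high, loose, origin at the centre of its foot; a bystander
- lotion_b: another amber bottle, same size and origin; a bystander
- balm_jar: low amber jar with a lid, 59 mm in diameter, 66 mm high, loose, origin at the centre of its foot; a bystander
- salve_jar: small amber jar with a lid, 43 mm in diameter, 44 mm high, loose, origin at the centre of its foot, in front of the stand's lever; a bystander

How it is judged:
By the outcome, as a careful person would: the job done as asked, in the order asked, and still so for the second after the job is handed in, with the robot touching nothing.
It also fails if it takes over 72 s, if anything falls off the work surface, if the arm or the gripper's body presses on something with over 40 N, if the wrist force passes 120 N, or if a joint passes its speed limit or range.

## Robot

A 6-joint arm with a two-finger parallel gripper is mounted at the origin on a cart in front of the work surface, level with it; the furniture and walls round the work are solid. World frame = base frame: x ahead of the robot, y to its left, z up, the work surface at z = 0. Lengths are in m, angles in degrees, forces in N, time in s.
With the tool pointing down it reaches from about 0.35 to 0.875 m from the base axis. Payload 4.2 kg.
Tool frame: the origin (TCP) lies midway between the tips of the shut fingers; the grasp point (between the pads) lies 19 mm behind it; z points along the fingers, y is the line along which they close (so a half turn about z gives the same grasp; the last joint's range is limited). The gripper opens to 87 mm and grips with 3 to 60 N. Pads are 19 mm wide; open, the fingers measure 117 mm over their backs; the gripper's body (75 mm by 190 mm) begins 51 mm behind the grasp point.
Start: joints at [-50.672, 22.042, 0.453, 0, -68.411, -14.817], TCP at [0.259, -0.569, 0.223] pointing down, gripper open.
Joint ranges: [-179.83, 179.83], [-69.29, 118.12], [-61.27, 80.66], [-181.25, 117.63], [-171.15, -9.14], [-177.46, 177.46]. Speed limits (degrees/s): [159.86, 159.86, 180, 180, 180, 180].

## Interface

Orientations are given as a 3x3 rotation matrix whose columns are the frame's x, y, z axes.
In Python, from station import r, viewer gives the robot as it stands (r), with the cameras (viewer).
- The arm moves only by the tool creep_tool, called after ">>>" as name(argument=value, ...) on one line, values as JSON. Schema: {"type":"object","properties":{"increments":{"type":"object","properties":{"jaw":{"type":"array","items":{"type":"number"},"minItems":1,"maxItems":8},"tx":{"type":"array","items":{"type":"number"},"minItems":1,"maxItems":8},"ty":{"type":"array","items":{"type":"number"},"minItems":1,"maxItems":8},"tz":{"type":"array","items":{"type":"number"},"minItems":1,"maxItems":8},"wx":{"type":"array","items":{"type":"number"},"minItems":1,"maxItems":8},"wy":{"type":"array","items":{"type":"number"},"minItems":1,"maxItems":8},"wz":{"type":"array","items":{"type":"number"},"minItems":1,"maxItems":8}},"additionalProperties":false,"required":["jaw","tx","ty","tz","wx","wy","wz"]},"only":{"type":"string"},"quiet":{"type":"boolean"},"lines":{"type":"string"}},"required":["increments"],"additionalProperties":false}. increments is an object with one list for each field, all of the same length, 1 to 8, a row being the entries at one place: jaw (the opening from 0.0 (shut) to 1.0 (fully open)), tx, ty, tz (the shift in shares of 1 m (1.0 is 1 m)), wx, wy, wz (a rotation vector in parts of the range, where 1.0 means 180 degrees); each row is the pose to reach, as a shift and turn from the pose commanded when the call began, along the tool's axes at that moment; what a row does not reach only later rows make up. A row lasts 1/10 s, in which the tool goes at most 0.05 m and 8.59 degrees, less where a joint would pass 70% of its speed; a pose out of reach is approached as far as the arm can. The fingers move at their own pace and stop on an object; the grip force is fixed at half the most. Time passes only in rows, so rows that do not move let the fingers close. The tool returns the time, the measured TCP pose, the force, the opening and the grip force at its end. only (a regular expression) keeps the lines of the reply that match it, lines (a string "A,B") keeps lines A to B, and quiet returns only ok. A shift or turn number past 1, either way, is cut back to 1. Input that does not fit is refused with a message, and nothing moves.
- r.sense(): the state, without advancing time (a new reading comes with each control period).
- viewer.capture(name): name is "scene" or "side" or "wrist"; returns a dict with "pixels" (384x512x3 uint8, red, green, blue), "z_map" (384x512 float32, m along the optical axis (not along the pixel's ray), 0 where there is no reading), "K" (3x3 intrinsics, pixels), "world_from_camera" (4x4, takes a point from camera to world coordinates). Camera axes: x right, y up, looking along -z (the intrinsics and any distortion apply to the point x, -y, -z); pixel columns grow to the right and rows downward; lengths in m; the calibration is good to about 2 mm. A picture is of the moment at which its call begins.
- r.finish_job(): hands the job in; it is judged then, once.
The state is a dict: "time_s": time; "joints": joint angles; "joint_velocities": joint speeds; "effort": joint torques, N m; "tcp_pos": TCP position; "ee_rot": TCP orientation; "wrist_force": force on the tool from outside, world axes, zero at the start; "moment": the same for the moment, N m; "gripper_width": opening from 0.0 (shut) to 1.0 (fully open); "gripper_force": force on a finger pad.
Only numpy, scipy, OpenCV 4.12 (cv2) and the standard library are available. Lean on these libraries where they do the work, as an engineer would, in place of code of your own. Each camera call takes 0.05 s, during which the arm holds its last target. There are 200 camera calls.

## Working session

There is one attempt and no reset: what is moved stays moved. The work goes in short steps, Python scripts to look and compute and a tool call to move; the robot and the scene stay as the last step left them, time stands still between calls to the robot, and variables do not carry over. Pictures are saved under pics/ and viewed, at most 11 in all, crops included, and the job is handed in when it is done.

```bash
ls; mkdir -p pics
```

Run:
```python
from station import r, viewer
import cv2,numpy as np
s=r.sense();print(s['time_s'],s['tcp_pos'],np.round(s['ee_rot'],3),s['gripper_width'])
for n in("scene","side"):
    c=viewer.capture(n);cv2.imwrite(f"pics/{n}0.png",c["pixels"][...,::-1]);np.savez(f"{n}0.npz",**c)
    print(np.round(c["K"],1).tolist(),np.round(c["world_from_camera"],3).tolist())
a=[cv2.imread(f"pics/{n}0.png") for n in("scene","side")]
```

```text
pics
station.py
0.0 [ 0.25904346 -0.56812622  0.22146843] [[-0.91  -0.415 -0.001]
 [-0.415  0.91   0.002]
 [ 0.     0.002 -1.   ]] 1.001476434943122
[[482.9, 0.0, 258.0], [0.0, 482.9, 185.2], [0.0, 0.0, 1.0]] [[-0.889, 0.353, -0.291, 0.071], [-0.457, -0.685, 0.568, 0.81], [0.001, 0.638, 0.77, 1.317], [0.0, 0.0, 0.0, 1.0]]
[[497.0, 0.0, 248.4], [0.0, 497.0, 195.2], [0.0, 0.0, 1.0]] [[-0.896, 0.221, -0.386, 0.013], [-0.445, -0.425, 0.788, 0.981], [0.011, 0.878, 0.479, 0.762], [0.0, 0.0, 0.0, 1.0]]
```

View pics/scene0.png

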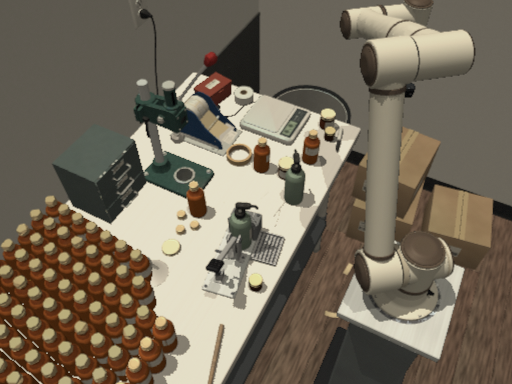

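View pics/side0.png

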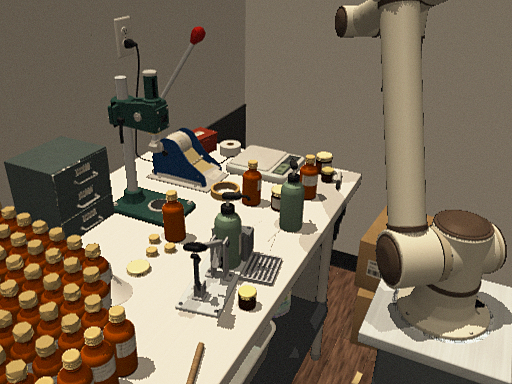

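The scene view shows the stand with the checked bottle at about (240,225) and the lever plate at (215,267). The next bottle is at (294,185), with amber bottles at (261,155), (311,148) and (197,200), the balm jar at (286,165) and the salve jar at (256,282). The side view agrees: the next bottle is at (291,205) and the stand bottle at (228,240).

Create h.py:
```python
import numpy as np,cv2
def cloud(c):
    K,T,z=c["K"],c["world_from_camera"],c["z_map"]
    v,u=np.indices(z.shape)
    P=np.stack([(u-K[0,2])/K[0,0]*z,-(v-K[1,2])/K[1,1]*z,-z,np.ones_like(z)],-1)@T.T
    P[z==0]=np.nan
    return P[...,:3]
def ray(c,u,v,h):
    K,T=c["K"],c["world_from_camera"]
    d=T[:3,:3]@np.array([(u-K[0,2])/K[0,0],-(v-K[1,2])/K[1,1],-1.]);o=T[:3,3]
    return o+d*(h-o[2])/d[2]
```

Run:
```python
import numpy as np,cv2
from h import *
S=2.2 # mm->px /
im=np.full((560,800,3),255,np.uint8);zb=np.full((560,800),-1.)
for n in("scene","side"):
    c=np.load(f"{n}0.npz");P=cloud(c);px=c["pixels"][...,::-1]
    m=(P[...,2]>-.01)&(P[...,2]<.26)&(P[...,0]>.3)&(P[...,0]<.75)&(P[...,1]>-.45)&(P[...,1]<.4)
    hsv=cv2.cvtColor(px,cv2.COLOR_BGR2HSV)
    black=(px.max(-1)<45)&m&(P[...,2]>.17)
    k,l,st,ce=cv2.connectedComponentsWithStats(black.astype(np.uint8))
    for i in range(1,k):
        if st[i,4]>15:
            q=P[l==i];print(n,"black",st[i],np.round(np.percentile(q,[2,50,98],axis=0),3).tolist())
    for nm,mk in(("green",(hsv[...,0]>40)&(hsv[...,0]<95)&(hsv[...,1]>40)),("amber",(hsv[...,0]<14)&(hsv[...,1]>150)),("cream",(hsv[...,0]>18)&(hsv[...,0]<32)&(hsv[...,1]>70))):
        k,l,st,ce=cv2.connectedComponentsWithStats((mk&m).astype(np.uint8))
        for i in range(1,k):
            if st[i,4]>25:
                q=P[l==i];print(n,nm,st[i],np.round(np.percentile(q,[2,50,98],axis=0),3).tolist())
    for (x,y,z),col in zip(P[m],px[m]):
        a,b=int((x-.3)*1000*1.2),int((.4-y)*900)
        if 0<=a<560 and 0<=b<800 and z>zb[a,b]-.0:
            zb[a:a+2,b:b+2]=z;im[a:a+2,b:b+2]=col
cv2.imwrite("pics/top0.png",im)
```

```text
scene black [235 206  17  12  84] [[0.476, 0.071, 0.171], [0.496, 0.087, 0.18], [0.517, 0.099, 0.21]]
scene black [207 259  17  14 146] [[0.454, 0.259, 0.182], [0.47, 0.282, 0.196], [0.488, 0.299, 0.204]]
scene green [285 169  20  36 535] [[0.402, -0.166, 0.012], [0.424, -0.139, 0.098], [0.458, -0.129, 0.146]]
scene green [202 170  12  15  69] [[0.728, -0.131, 0.008], [0.738, -0.098, 0.015], [0.749, -0.073, 0.021]]
scene green [230 212  21  37 457] [[0.472, 0.072, 0.028], [0.487, 0.102, 0.13], [0.529, 0.115, 0.159]]
scene amber [303 137  16  27 251] [[0.429, -0.362, 0.009], [0.451, -0.338, 0.091], [0.479, -0.328, 0.116]]
scene amber [254 145  15  28 338] [[0.569, -0.245, 0.01], [0.588, -0.219, 0.072], [0.617, -0.209, 0.114]]
scene amber [187 188  19  29 401] [[0.666, 0.025, 0.011], [0.683, 0.052, 0.078], [0.715, 0.064, 0.113]]
scene amber [111 249  38  40 428] [[0.68, 0.309, 0.058], [0.7, 0.347, 0.102], [0.749, 0.399, 0.118]]
scene amber [141 273  11  23 126] [[0.623, 0.325, 0.026], [0.637, 0.384, 0.101], [0.683, 0.399, 0.126]]
scene amber [151 299   5   9  28] [[0.621, 0.383, 0.013]
[... 3253 characters left out ...]
eam [ 85 243  15  15 126] [[0.696, 0.315, 0.127], [0.708, 0.332, 0.142], [0.723, 0.343, 0.145]]
side cream [164 243  11   7  49] [[0.667, 0.085, 0.003], [0.677, 0.096, 0.017], [0.702, 0.109, 0.02]]
side cream [146 246  12  12  68] [[0.695, 0.109, 0.0], [0.709, 0.134, 0.016], [0.73, 0.147, 0.02]]
side cream [ 64 257  17  14 107] [[0.697, 0.375, 0.127], [0.711, 0.387, 0.142], [0.726, 0.398, 0.145]]
side cream [126 260  25  17 310] [[0.671, 0.176, 0.0], [0.695, 0.206, 0.012], [0.724, 0.23, 0.015]]
side cream [ 84 267  15   7  74] [[0.641, 0.382, 0.14], [0.654, 0.391, 0.143], [0.668, 0.4, 0.145]]
side cream [238 285  19  16 222] [[0.379, 0.14, -0.001], [0.397, 0.2, 0.042], [0.433, 0.217, 0.046]]
```

View pics/top0.png

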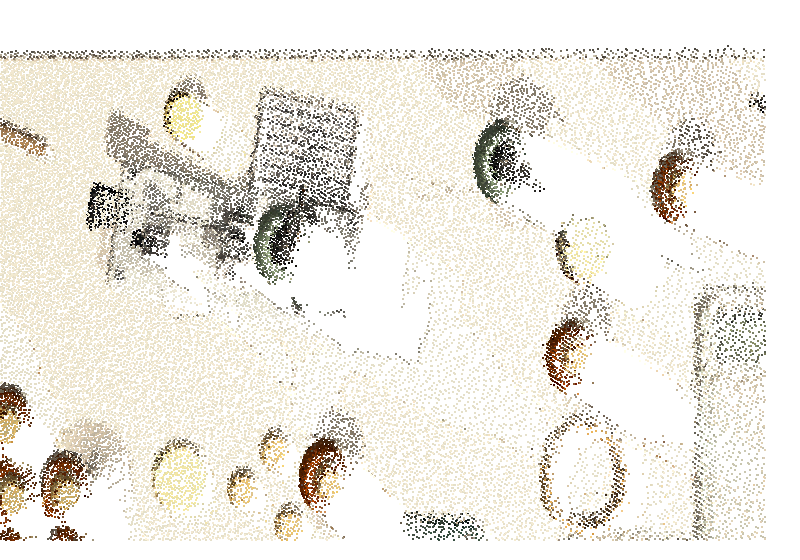

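The top view has y = 0.4 − col/900 and x = 0.3 + row/1200. It shows the lever plate at (107,207), the drip pan at (305,150), the checked head at (300,215), the next head at (505,160) and the salve jar at (185,117). The stand is turned about +8°. Next I fit circles, the pan rectangle and the head axes.

Create fit0.py:
```python
import numpy as np,cv2
from scipy.optimize import least_squares
from h import *
def circ(Q,R,c0):
    f=lambda p:np.hypot(Q[:,0]-p[0],Q[:,1]-p[1])-R
    s=least_squares(f,c0,loss="soft_l1",f_scale=.002);return s.x,np.median(abs(s.fun))
crops=[]
for n in("scene","side"):
    c=np.load(f"{n}0.npz");P=cloud(c);px=c["pixels"][...,::-1];hsv=cv2.cvtColor(px,cv2.COLOR_BGR2HSV)
    X,Y,Z=np.moveaxis(P,-1,0)
    g=(hsv[...,0]>40)&(hsv[...,0]<95)&(hsv[...,1]>40)
    am=(hsv[...,0]<14)&(hsv[...,1]>150)
    for nm,mk,R,x,y,z0,z1 in(("done",g,.033,.5,.085,.04,.128),("next",g,.033,.435,-.155,.01,.115),("lotA",am,.029,.455,-.35,.01,.09),("lotB",am,.029,.595,-.235,.01,.09),("lid",Z>.035,.0215,.395,.198,.03,.05),("balm",Z>.03,.0295,.505,-.25,.03,.075)):
        m=mk&(np.hypot(X-x,Y-y)<.05)&(Z>z0)&(Z<z1)
        p,e=circ(P[m],R,[x,y]);print(n,nm,m.sum(),np.round(p,4),round(e,4),"top med",np.round(np.nanmedian(P[m],0),3))
    dk=px.max(-1)<150
    m=dk&(Z>.006)&(Z<.018)&(X>.36)&(X<.47)&(Y>-.02)&(Y<.125)
    print("pan",m.sum(),cv2.minAreaRect((P[m][:,:2]*1000).astype(np.float32)))
    m=(px.max(-1)<45)&(Z>.175)&(np.hypot(X-.47,Y-.285)<.04)
    print("plate",m.sum(),cv2.minAreaRect((P[m][:,:2]*1000).astype(np.float32)),np.round(np.nanmedian(P[m],0),4))
    for nm,x,y,zz in(("done",.497,.085,.0),("next",.435,-.155,.0)):
        m=(px.max(-1)<60)&(Z>.183)&(np.hypot(X-x,Y-y)<.065)
        q=P[m][:,:2]; w,V=np.linalg.eigh(np.cov(q.T));print("head",nm,m.sum(),q.mean(0).round(4),np.degrees(np.arctan2(V[1,1],V[0,1])).round(1),np.sqrt(w).round(4),np.round(np.percentile(P[m][:,2],[50,95]),3))
    for (u,v) in(((294,165),(243,215)) if n=="scene" else ((291,172),(228,205))):
        crops.append(cv2.resize(px[v-30:v+30,u-40:u+40],(400,300),interpolation=cv2.INTER_CUBIC))
cv2.imwrite("pics/crops0.png",np.vstack([np.hstack(crops[:2]),np.hstack(crops[2:])]))
```

```bash
python3 fit0.py
```

```text
scene done 187 [0.5039 0.0809] 0.001 top med [0.483 0.106 0.101]
scene next 325 [ 0.4332 -0.1648] 0.0013 top med [ 0.424 -0.136  0.068]
scene lotA 117 [ 0.4558 -0.3594] 0.0013 top med [ 0.452 -0.334  0.034]
scene lotB 198 [ 0.5955 -0.2414] 0.0013 top med [ 0.587 -0.216  0.048]
scene lid 148 [0.3947 0.1931] 0.0062 top med [0.392 0.197 0.043]
scene balm 194 [ 0.4897 -0.2486] 0.0064 top med [ 0.504 -0.241  0.064]
pan 326 ((425.7063903808594, 64.67941284179688), (98.80564880371094, 113.19246673583984), 6.30861759185791)
plate 146 ((471.2353515625, 278.98724365234375), (33.5162467956543, 42.968116760253906), 9.699493408203125) [0.4702 0.2822 0.1956]
head done 81 [0.4927 0.0815] -153.9 [0.0049 0.0149] [0.206 0.211]
head next 48 [ 0.4373 -0.1661] 119.1 [0.0044 0.0135] [0.197 0.201]
side done 331 [0.5086 0.0828] 0.0011 top med [0.485 0.107 0.104]
side next 547 [ 0.4381 -0.1633] 0.0013 top med [ 0.428 -0.135  0.063]
side lotA 148 [ 0.4612 -0.3578] 0.0016 top med [ 0.447 -0.335  0.037]
side lotB 319 [ 0.6003 -0.239 ] 0.0016 top med [ 0.589 -0.214  0.051]
side lid 212 [0.3993 0.1945] 0.0051 top med [0.396 0.201 0.042]
side balm 159 [ 0.4996 -0.2496] 0.0034 top med [ 0.515 -0.227  0.058]
pan 397 ((430.52459716796875, 65.13795471191406), (94.73220825195312, 114.32557678222656), 8.326915740966797)
plate 165 ((475.6775207519531, 280.35662841796875), (37.739444732666016, 44.135986328125), 11.6212797164917) [0.4699 0.2929 0.1962]
head done 144 [0.4917 0.0818] -151.2 [0.0044 0.0183] [0.205 0.209]
head next 62 [ 0.4408 -0.1646] 119.7 [0.0049 0.0155] [0.197 0.199]
```

View pics/crops0.png

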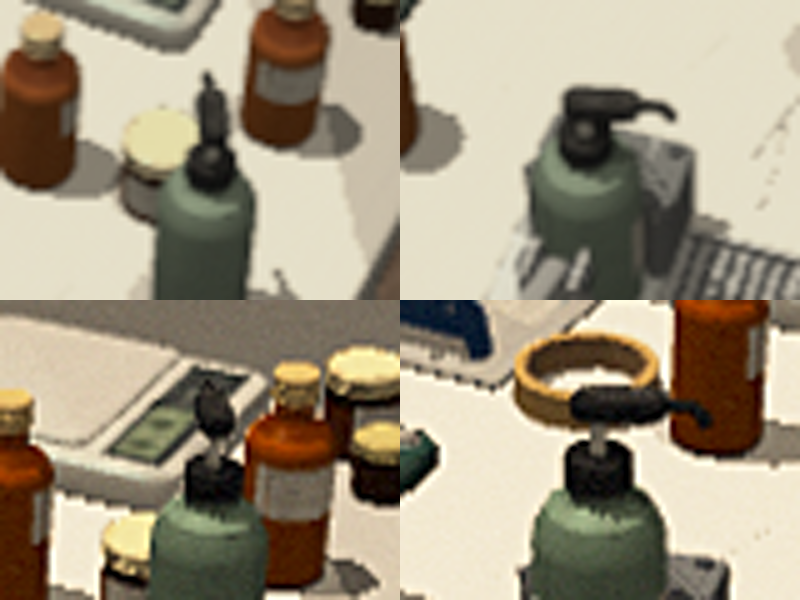

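The crops show the next head's spout pointing away from the camera (about −60° in world). The checked head's spout points to the right, toward the pan. I move the arm up to a look pose for a closer measurement.

Careful with the scale: turns go in shares of 180 degrees. That gives: 24.5 degrees is 0.1361.

>>> creep_tool(increments={"jaw":[1,1,1,1,1,1,1,1],"tx":[-0.05,-0.1,-0.15,-0.2,-0.25,-0.317,-0.317,-0.317],"ty":[0.06,0.12,0.18,0.24,0.32,0.405,0.405,0.405],"tz":[-0.12,-0.2,-0.2,-0.2,-0.2,-0.2,-0.2,-0.2],"wx":[0,0,0,0,0,0,0,0],"wy":[0,0,0,0,0,0,0,0],"wz":[0,0.0278,0.0556,0.0833,0.1111,0.1361,0.1361,0.1361]})

```text
time_s: 0.9
tcp_pos: [0.3408, -0.2348, 0.3913]
ee_rot: [[-1.0, 0.001, -0.0], [0.001, 1.0, 0.0], [0.0, 0.0, -1.0]]
wrist_force: [2.3, 0.7, 1.1]
gripper_width: 1.0
gripper_force: 0.0
```

>>> creep_tool(increments={"jaw":[1,1,1],"tx":[0,0,0],"ty":[0,0,0],"tz":[0,0,0],"wx":[0,0,0],"wy":[0,0,0],"wz":[0,0,0]})

```text
time_s: 1.2
tcp_pos: [0.3409, -0.2371, 0.3906]
ee_rot: [[-1.0, 0.001, -0.001], [0.001, 1.0, 0.0], [0.001, 0.0, -1.0]]
wrist_force: [-0.0, -0.3, 0.4]
gripper_width: 0.997
gripper_force: 0.0
```

Run:
```python
from station import r, viewer
import numpy as np,cv2
s=r.sense();print(s['time_s'],s['tcp_pos'],np.round(s['ee_rot'],3))
c=viewer.capture("wrist");cv2.imwrite("pics/w1.png",c["pixels"][...,::-1]);np.savez("w1.npz",**c);print(c["K"].round(1).tolist(),c["world_from_camera"].round(3).tolist())
```

```text
1.2 [ 0.34093733 -0.23712267  0.39061827] [[-1.     0.001 -0.001]
 [ 0.001  1.     0.   ]
 [ 0.001  0.    -1.   ]]
[[291.6, 0.0, 256.2], [0.0, 291.6, 194.7], [0.0, 0.0, 1.0]] [[0.001, -0.966, -0.258, 0.27], [1.0, 0.001, -0.0, -0.237], [0.0, -0.258, 0.966, 0.553], [0.0, 0.0, 0.0, 1.0]]
```

View pics/w1.png

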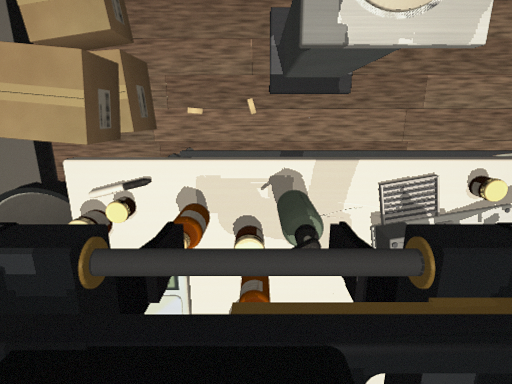

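The wrist view shows the next head at (308,235), the pan at (408,200) and the salve lid at (495,190). The camera sits on the robot side, so I move further ahead in x to get both heads clear of the fingers.

>>> creep_tool(increments={"jaw":[1,1,1,1,1,1,1,1],"tx":[-0.035,-0.07,-0.105,-0.14,-0.175,-0.21,-0.21,-0.21],"ty":[0.033,0.066,0.1,0.133,0.166,0.2,0.2,0.2],"tz":[-0.01,-0.02,-0.03,-0.04,-0.05,-0.06,-0.06,-0.06],"wx":[0,0,0,0,0,0,0,0],"wy":[0,0,0,0,0,0,0,0],"wz":[0,0,0,0,0,0,0,0]})

```text
time_s: 2.05
tcp_pos: [0.5523, -0.0375, 0.4491]
ee_rot: [[-1.0, 0.001, -0.004], [0.001, 1.0, -0.001], [0.004, -0.001, -1.0]]
wrist_force: [-0.7, 0.4, -0.6]
gripper_width: 1.001
gripper_force: 0.0
```

>>> creep_tool(increments={"jaw":[1,1],"tx":[0,0],"ty":[0,0],"tz":[0,0],"wx":[0,0],"wy":[0,0],"wz":[0,0]})

```text
time_s: 2.25
tcp_pos: [0.5505, -0.0383, 0.4515]
ee_rot: [[-1.0, 0.002, 0.0], [0.002, 1.0, -0.0], [-0.0, -0.0, -1.0]]
wrist_force: [-0.5, -0.7, 0.6]
gripper_width: 1.0
gripper_force: 0.0
```

Run:
```python
from station import r, viewer
import numpy as np,cv2
c=viewer.capture("wrist");cv2.imwrite("pics/w2.png",c["pixels"][...,::-1]);np.savez("w2.npz",**c);print(c["world_from_camera"].round(3).tolist())
```

```text
[[0.003, -0.966, -0.259, 0.479], [1.0, 0.003, 0.001, -0.038], [-0.0, -0.259, 0.966, 0.614], [0.0, 0.0, 0.0, 1.0]]
```

View pics/w2.png

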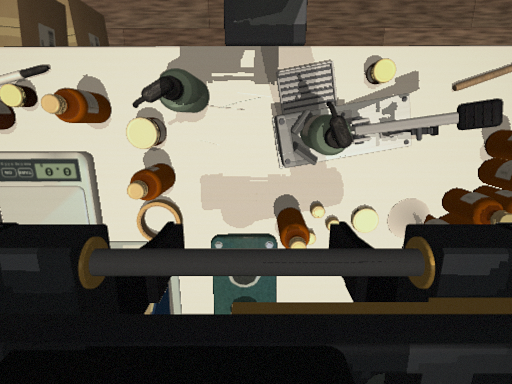

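The wrist view shows both heads clearly: the next head at (155,92) with its spout to the lower left, and the checked head at (340,130) with its spout toward the pan. The lever plate is at (480,115), the pan at (305,85) and the salve lid at (380,70). I measure from this view.

Create fit1.py:
```python
import numpy as np,cv2,sys
from h import *
c=np.load(sys.argv[1]);P=cloud(c);px=c["pixels"][...,::-1];X,Y,Z=np.moveaxis(P,-1,0)
def comp(m):
    k,l,st,_=cv2.connectedComponentsWithStats(m.astype(np.uint8));return l==1+np.argmax(st[1:,4])
def rep(nm,m):
    m=comp(m);q=P[m];rc=cv2.minAreaRect((q[:,:2]*1000).astype(np.float32))
    w,V=np.linalg.eigh(np.cov(q[:,:2].T))
    print(nm,m.sum(),"mean",q.mean(0).round(4),"rect",np.round(rc[0],1),np.round(rc[1],1),round(rc[2],1),"pca",np.degrees(np.arctan2(V[1,1],V[0,1])).round(1));return m
dk=px.max(-1)<75
for nm,x,y in(("done",.495,.08),("next",.44,-.165)):
    rep("head "+nm,dk&(Z>.184)&(Z<.225)&(np.hypot(X-x,Y-y)<.08))
rep("thumb",dk&(Z>.165)&(np.hypot(X-.472,Y-.28)<.05))
rep("pan",(px.max(-1)<165)&(Z>.005)&(Z<.02)&(X<.46)&(X>.35)&(Y>0)&(Y<.14))
rep("plate+pan",(Z>.0055)&(Z<.02)&(X<.6)&(X>.35)&(Y>-.03)&(Y<.33)&(np.hypot(X-.397,Y-.195)>.035))
for nm,x,y,h,R in(("salve",.396,.195,.044,.03),("balm",.51,-.235,.066,.04),("lotA",.457,-.357,.143,.02),("lotB",.597,-.24,.143,.02)):
    rep(nm,(abs(Z-h)<.006)&(np.hypot(X-x,Y-y)<R))
```

```bash
python3 fit1.py w2.npz
```

```text
head done 567 mean [0.4945 0.0743 0.2076] rect [489.3  73. ] [65.9 20. ] 24.3 pca -156.7
head next 531 mean [ 0.4449 -0.1735  0.1977] rect [ 447.4 -181. ] [20.2 65.2] 28.9 pca 119.1
thumb 1156 mean [0.4772 0.2739 0.1908] rect [477.3 275.6] [37.5 46. ] 7.4 pca 98.3
pan 793 mean [0.4159 0.0558 0.0099] rect [417.7  57.8] [ 66.6 107.1] 10.3 pca 99.6
plate+pan 2514 mean [0.4461 0.1446 0.0101] rect [433.6 135.4] [276.8 106.1] 84.4 pca 76.2
salve 447 mean [0.3983 0.1938 0.0437] rect [398.2 194.4] [40.1 39.5] 32.8 pca 134.6
balm 761 mean [ 0.5074 -0.2482  0.0658] rect [ 508.3 -248.3] [52.1 57.1] 68.7 pca 163.6
lotA 309 mean [ 0.4583 -0.356   0.1414] rect [ 458.2 -356.7] [26.8 29. ] 0.2 pca 86.7
lotB 241 mean [ 0.5975 -0.24    0.1417] rect [ 597.3 -240.7] [28.1 27.1] 88.4 pca 111.6
```

Run:
```python
import numpy as np,cv2
from h import *
c=np.load("w2.npz");px=c["pixels"][...,::-1]
K,T=c["K"],c["world_from_camera"];Ti=np.linalg.inv(T)
h=.010;s=.5e-3*1.1
# map out pixel (col->y, row->x) at plane h
col,row=np.meshgrid(np.arange(780),np.arange(500))
W=np.stack([.34+row*s,-.06+col*s,np.full(col.shape,h),np.ones(col.shape)],-1)@Ti.T
mx=(K[0,0]*W[...,0]/-W[...,2]+K[0,2]).astype(np.float32);my=(K[1,1]*-W[...,1]/-W[...,2]+K[1,2]).astype(np.float32)
im=cv2.remap(px,mx,my,cv2.INTER_CUBIC)
o=np.array([.5085,.0765]);a=np.radians(9);R=np.array([[np.cos(a),-np.sin(a)],[np.sin(a),np.cos(a)]])
for B in([-45,60,-78,198],[-129,-45,-55,55]):
    q=np.array([[B[0],B[2]],[B[1],B[2]],[B[1],B[3]],[B[0],B[3]]])/1000@R.T+o
    cv2.polylines(im,[np.round(np.stack([(q[:,1]+.06)/s,(q[:,0]-.34)/s],-1)).astype(np.int32)],True,(0,0,255),1)
cv2.imwrite("pics/rect.png",im)
```

```text
(no output)
```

View pics/rect.png

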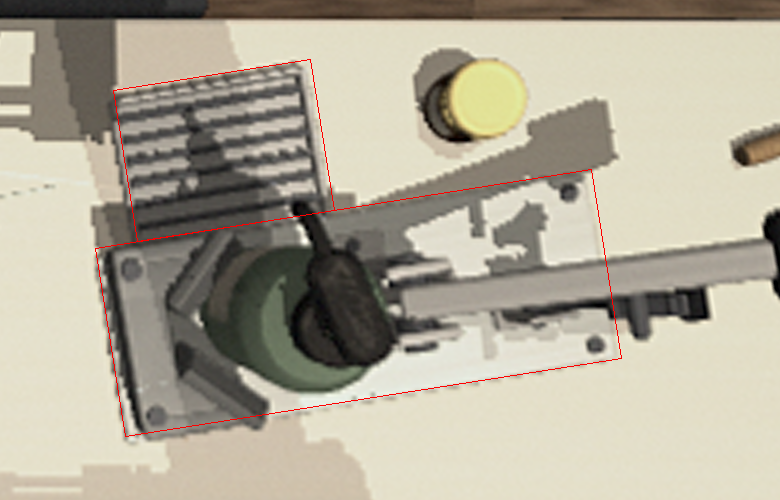

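The rectified crop with the stand outline at 9° and origin (0.5085, 0.0765) fits to about 2 mm (plate corners near (97,248), (125,436), (620,358) and (592,170)). The checked axis at (0.507, 0.081) then lies at stand y ≈ 4.7 mm, which is plausible. Next I move above the checked bottle.

In the tool's units: -24.3 degrees is -0.135.

>>> creep_tool(increments={"jaw":[0.6,0.6,0.6,0.6,0.6,0.6,0.6],"tx":[0.008,0.017,0.026,0.035,0.0435,0.0435,0.0435],"ty":[0.022,0.045,0.07,0.095,0.119,0.119,0.119],"tz":[0.03,0.06,0.09,0.12,0.15,0.16,0.16],"wx":[0,0,0,0,0,0,0],"wy":[0,0,0,0,0,0,0],"wz":[-0.0278,-0.0556,-0.0833,-0.1111,-0.135,-0.135,-0.135]})

```text
time_s: 3.0
tcp_pos: [0.5067, 0.0816, 0.2904]
ee_rot: [[-0.912, -0.411, -0.002], [-0.411, 0.912, -0.001], [0.002, -0.0, -1.0]]
wrist_force: [0.6, -1.0, -0.0]
gripper_width: 0.605
gripper_force: 0.0
```

>>> creep_tool(increments={"jaw":[0.6,0.6,0.6,0.6],"tx":[0,0,0,0],"ty":[0,0,0,0],"tz":[0.03,0.06,0.07,0.07],"wx":[0,0,0,0],"wy":[0,0,0,0],"wz":[0,0,0,0]})

```text
time_s: 3.4
tcp_pos: [0.5079, 0.0813, 0.2213]
ee_rot: [[-0.912, -0.41, -0.001], [-0.41, 0.912, -0.001], [0.001, -0.001, -1.0]]
wrist_force: [0.5, 0.0, 0.8]
gripper_width: 0.604
gripper_force: 0.0
```

>>> creep_tool(increments={"jaw":[0.6,0.6,0.6,0,0,0,0,0],"tx":[0,0,0,0,0,0,0,0],"ty":[0,0,0,0,0,0,0,0],"tz":[0.017,0.034,0.034,0.034,0.034,0.034,0.034,0.034],"wx":[0,0,0,0,0,0,0,0],"wy":[0,0,0,0,0,0,0,0],"wz":[0,0,0,0,0,0,0,0]})

```text
time_s: 4.2
tcp_pos: [0.5078, 0.0823, 0.1876]
ee_rot: [[-0.911, -0.412, 0.001], [-0.412, 0.911, 0.0], [-0.001, -0.0, -1.0]]
wrist_force: [-0.9, -0.6, 0.3]
gripper_width: 0.233
gripper_force: 0.2
```

>>> creep_tool(increments={"jaw":[0,0,0,0,0,0],"tx":[0,0,0,0,0,0],"ty":[0,0,0,0,0,0],"tz":[0,0,0,-0.005,-0.015,-0.03],"wx":[0,0,0,0,0,0],"wy":[0,0,0,0,0,0],"wz":[0,0,0,0,0,0]})

```text
time_s: 4.8
tcp_pos: [0.5066, 0.0821, 0.2164]
ee_rot: [[-0.911, -0.411, -0.004], [-0.411, 0.911, -0.001], [0.004, 0.001, -1.0]]
wrist_force: [-0.2, 0.1, -3.3]
gripper_width: 0.22
gripper_force: 30.0
```

Run:
```python
from station import r, viewer
import cv2,numpy as np
c=viewer.capture("side");cv2.imwrite("pics/s3.png",c["pixels"][...,::-1][120:340,120:380]);np.savez("s3.npz",**c)
```

>>> creep_tool(increments={"jaw":[0,0,0,0,0,0],"tx":[0,0,0,0,0,0],"ty":[0,0,0,0,0,0],"tz":[-0.02,-0.045,-0.07,-0.09,-0.1,-0.1],"wx":[0,0,0,0,0,0],"wy":[0,0,0,0,0,0],"wz":[0,0,0,0,0,0]})

```text
time_s: 5.45
tcp_pos: [0.508, 0.0825, 0.3182]
ee_rot: [[-0.911, -0.412, 0.002], [-0.412, 0.911, 0.001], [-0.002, 0.0, -1.0]]
wrist_force: [-0.3, 0.8, -3.2]
gripper_width: 0.223
gripper_force: 30.0
```

>>> creep_tool(increments={"jaw":[0,0,0,0,0,0,0,0],"tx":[0.001,0.003,0.006,0.01,0.0135,0.0175,0.021,0.0245],"ty":[-0.005,-0.017,-0.035,-0.056,-0.078,-0.1,-0.122,-0.142],"tz":[0,0,0,0,0,0,0,0],"wx":[0,0,0,0,0,0,0,0],"wy":[0,0,0,0,0,0,0,0],"wz":[0,0,0,0,0,0,0,0]})

```text
time_s: 6.25
tcp_pos: [0.5435, -0.0592, 0.3158]
ee_rot: [[-0.912, -0.411, -0.003], [-0.411, 0.912, -0.001], [0.003, 0.001, -1.0]]
wrist_force: [0.1, -0.1, -3.4]
gripper_width: 0.221
gripper_force: 30.0
```

>>> creep_tool(increments={"jaw":[0,0,0,0,0,0,0,0],"tx":[0.003,0.0045,0.005,0.005,0.005,0.005,0.005,0.005],"ty":[-0.016,-0.024,-0.028,-0.028,-0.028,-0.028,-0.028,-0.028],"tz":[0,0,0.01,0.025,0.045,0.065,0.085,0.1],"wx":[0,0,0,0,0,0,0,0],"wy":[0,0,0,0,0,0,0,0],"wz":[0,0,0,0,0,0,0,0]})

```text
time_s: 7.05
tcp_pos: [0.5495, -0.0844, 0.2146]
ee_rot: [[-0.911, -0.412, -0.003], [-0.412, 0.911, 0.0], [0.003, 0.002, -1.0]]
wrist_force: [-0.0, 0.2, -2.4]
gripper_width: 0.222
gripper_force: 30.0
```

>>> creep_tool(increments={"jaw":[0,0,0,0,0,0,0,0],"tx":[0,0,0,0,0,0,0,0],"ty":[0,0,0,0,0,0,0,0],"tz":[0,0,0.012,0.022,0.028,0.032,0.033,0.033],"wx":[0,0,0,0,0,0,0,0],"wy":[0,0,0,0,0,0,0,0],"wz":[0,0,0,0,0,0,0,0]})

```text
time_s: 7.85
tcp_pos: [0.5509, -0.0848, 0.1842]
ee_rot: [[-0.911, -0.412, 0.0], [-0.412, 0.911, -0.0], [-0.0, -0.0, -1.0]]
wrist_force: [0.2, -0.2, -2.9]
gripper_width: 0.221
gripper_force: 30.0
```

Run:
```python
from station import r, viewer
import cv2,numpy as np
from h import *
c=viewer.capture("side");P=cloud(c);X,Y,Z=np.moveaxis(P,-1,0);hsv=cv2.cvtColor(c["pixels"],cv2.COLOR_RGB2HSV)
g=(hsv[...,0]>40)&(hsv[...,0]<95)&(hsv[...,1]>40)&(np.hypot(X-.55,Y+.085)<.06)
from fit0 import circ
```

```bash
echo
```

```text
scene done 187 [0.5039 0.0809] 0.001 top med [0.483 0.106 0.101]
scene next 325 [ 0.4332 -0.1648] 0.0013 top med [ 0.424 -0.136  0.068]
scene lotA 117 [ 0.4558 -0.3594] 0.0013 top med [ 0.452 -0.334  0.034]
scene lotB 198 [ 0.5955 -0.2414] 0.0013 top med [ 0.587 -0.216  0.048]
scene lid 148 [0.3947 0.1931] 0.0062 top med [0.392 0.197 0.043]
scene balm 194 [ 0.4897 -0.2486] 0.0064 top med [ 0.504 -0.241  0.064]
pan 326 ((425.7063903808594, 64.67941284179688), (98.80564880371094, 113.19246673583984), 6.30861759185791)
plate 146 ((471.2353515625, 278.98724365234375), (33.5162467956543, 42.968116760253906), 9.699493408203125) [0.4702 0.2822 0.1956]
head done 81 [0.4927 0.0815] -153.9 [0.0049 0.0149] [0.206 0.211]
head next 48 [ 0.4373 -0.1661] 119.1 [0.0044 0.0135] [0.197 0.201]
side done 331 [0.5086 0.0828] 0.0011 top med [0.485 0.107 0.104]
side next 547 [ 0.4381 -0.1633] 0.0013 top med [ 0.428 -0.135  0.063]
side lotA 148 [ 0.4612 -0.3578] 0.0016 top med [ 0.447 -0.335  0.037]
side lotB 319 [ 0.6003 -0.239 ] 0.0016 top med [ 0.589 -0.214  0.051]
side lid 212 [0.3993 0.1945] 0.0051 top med [0.396 0.201 0.042]
side balm 159 [ 0.4996 -0.2496] 0.0034 top med [ 0.515 -0.227  0.058]
pan 397 ((430.52459716796875, 65.13795471191406), (94.73220825195312, 114.32557678222656), 8.326915740966797)
plate 165 ((475.6775207519531, 280.35662841796875), (37.739444732666016, 44.135986328125), 11.6212797164917) [0.4699 0.2929 0.1962]
head done 144 [0.4917 0.0818] -151.2 [0.0044 0.0183] [0.205 0.209]
head next 62 [ 0.4408 -0.1646] 119.7 [0.0049 0.0155] [0.197 0.199]
```

>>> creep_tool(increments={"jaw":[0,0,0],"tx":[0,0,0],"ty":[0,0,0],"tz":[0.003,0.0045,0.0045],"wx":[0,0,0],"wy":[0,0,0],"wz":[0,0,0]})

```text
time_s: 8.2
tcp_pos: [0.5505, -0.0848, 0.1794]
ee_rot: [[-0.911, -0.412, -0.001], [-0.412, 0.911, 0.0], [0.001, 0.0, -1.0]]
wrist_force: [0.3, 0.1, -2.6]
gripper_width: 0.22
gripper_force: 30.0
```

>>> creep_tool(increments={"jaw":[0,0],"tx":[0,0],"ty":[0,0],"tz":[0.001,0.001],"wx":[0,0],"wy":[0,0],"wz":[0,0]})

```text
time_s: 8.4
tcp_pos: [0.5507, -0.0848, 0.1786]
ee_rot: [[-0.911, -0.412, -0.0], [-0.412, 0.911, 0.0], [0.0, 0.0, -1.0]]
wrist_force: [0.3, -0.1, -3.2]
gripper_width: 0.223
gripper_force: 30.0
```

```bash
python3 - <<'E'
from station import r, viewer
print(r.sense()["wrist_force"],r.sense()["tcp_pos"])
E
```

```text
[ 0.26158101 -0.08038482 -3.15880838] [ 0.55073248 -0.08477484  0.17860996]
```

>>> creep_tool(increments={"jaw":[0,0],"tx":[0,0],"ty":[0,0],"tz":[0.001,0.001],"wx":[0,0],"wy":[0,0],"wz":[0,0]})

```text
time_s: 8.6
tcp_pos: [0.5508, -0.0848, 0.1777]
ee_rot: [[-0.911, -0.412, 0.0], [-0.412, 0.911, -0.0], [-0.0, -0.0, -1.0]]
wrist_force: [0.1, -0.8, -2.2]
gripper_width: 0.22
gripper_force: 30.0
```

>>> creep_tool(increments={"jaw":[0,0],"tx":[0,0],"ty":[0,0],"tz":[0.001,0.001],"wx":[0,0],"wy":[0,0],"wz":[0,0]})

```text
time_s: 8.8
tcp_pos: [0.5513, -0.085, 0.1776]
ee_rot: [[-0.911, -0.412, 0.001], [-0.412, 0.911, -0.001], [-0.001, -0.001, -1.0]]
wrist_force: [-1.6, -0.4, 1.1]
gripper_width: 0.222
gripper_force: 30.0
```

>>> creep_tool(increments={"jaw":[0.3,0.6,0.6,0.6,0.6,0.6,0.6,0.6],"tx":[0,0,0,0,0,0,0,0],"ty":[0,0,0,0,0,0,0,0],"tz":[0,0,0,0,-0.02,-0.05,-0.09,-0.1],"wx":[0,0,0,0,0,0,0,0],"wy":[0,0,0,0,0,0,0,0],"wz":[0,0,0,0,0,0,0,0]})

```text
time_s: 9.6
tcp_pos: [0.553, -0.0851, 0.2817]
ee_rot: [[-0.911, -0.412, 0.009], [-0.412, 0.911, -0.001], [-0.008, -0.004, -1.0]]
wrist_force: [0.2, -0.3, 1.3]
gripper_width: 0.6
gripper_force: 0.0
```

In the tool's units: -64 degrees is -0.3556.

>>> creep_tool(increments={"jaw":[0.6,0.6,0.6,0.6,0.6,0.6,0.6,0.6],"tx":[0.015,0.034,0.055,0.075,0.095,0.115,0.13,0.1355],"ty":[-0.003,-0.006,-0.01,-0.014,-0.018,-0.022,-0.025,-0.0255],"tz":[0,0,0,0,0,0.003,0.006,0.01],"wx":[0,0,0,0,0,0,0,0],"wy":[0,0,0,0,0,0,0,0],"wz":[-0.0444,-0.0889,-0.1333,-0.1778,-0.2222,-0.2667,-0.3111,-0.3556]})

```text
time_s: 10.4
tcp_pos: [0.4365, -0.1644, 0.2665]
ee_rot: [[-0.025, -1.0, -0.0], [-1.0, 0.025, 0.0], [-0.0, 0.0, -1.0]]
wrist_force: [0.7, -0.9, 0.2]
gripper_width: 0.598
gripper_force: 0.0
```

>>> creep_tool(increments={"jaw":[0.6,0.6,0.6,0.6,0.6,0.6],"tx":[0,0,0,0,0,0],"ty":[0,0,0,0,0,0],"tz":[0,0,0,0,0,0],"wx":[0,0,0,0,0,0],"wy":[0,0,0,0,0,0],"wz":[-0.0444,-0.0889,-0.1333,-0.17,-0.17,-0.17]})

```text
time_s: 11.0
tcp_pos: [0.4376, -0.1637, 0.2664]
ee_rot: [[0.481, -0.877, -0.0], [-0.877, -0.481, 0.0], [-0.0, 0.0, -1.0]]
wrist_force: [-0.7, 0.2, 0.7]
gripper_width: 0.598
gripper_force: 0.0
```

Run:
```python
from station import r, viewer
import numpy as np,cv2
s=r.sense();print(np.round(s["joints"],1))
for n in("wrist","side","scene"):
    c=viewer.capture(n);np.savez(n+"4.npz",**c);cv2.imwrite(f"pics/{n}4.png",c["pixels"][...,::-1])
```

```text
[ -0.5   4.6 -16.3  -0.  -69.1  29.3]
```

View pics/wrist4.png

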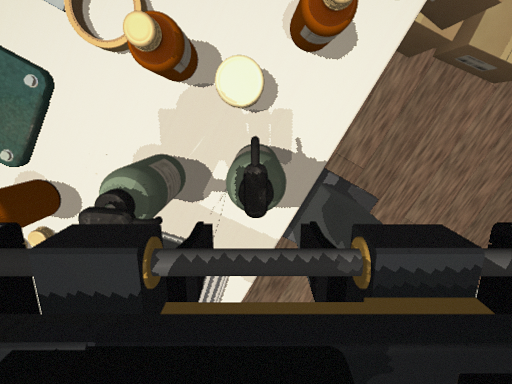

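The wrist view shows the next head centred between the fingers, (257,190), with its spout straight up at (255,145). The checked bottle stands upright at (130,200). I check the numbers before going down.

Run:
```python
import numpy as np,cv2
from h import *
c=np.load("wrist4.npz");P=cloud(c);px=c["pixels"];X,Y,Z=np.moveaxis(P,-1,0);dk=px.max(-1)<75
for nm,x,y,u in(("next",.438,-.164,(.483,-.875)),("done",.5508,-.085,(-.911,-.412))):
    m=(dk&(Z>.184)&(Z<.225)&(np.hypot(X-x,Y-y)<.06)).astype(np.uint8)
    k,l,st,_=cv2.connectedComponentsWithStats(m);q=P[l==1+np.argmax(st[1:,4])]
    rc=cv2.minAreaRect((q[:,:2]*1000).astype(np.float32));print(nm,len(q),rc,"axis",np.array(rc[0])-19.5*np.array(u),np.percentile(q[:,2],[5,50,95]).round(4))
```

```text
next 1414 ((448.39996337890625, -182.55862426757812), (19.543437957763672, 65.50304412841797), 29.438146591186523) axis [ 438.98146338 -165.49612427] [0.1934 0.1987 0.2002]
done 987 ((534.0579223632812, -97.61024475097656), (66.78179931640625, 14.003458976745605), 25.933712005615234) axis [551.82242236 -89.57624475] [0.1899 0.1981 0.2   ]
```

>>> creep_tool(increments={"jaw":[0.6,0.6,0.6,0.6,0.6,0,0,0],"tx":[0.0015,0.0015,0.0015,0.0015,0.0015,0.0015,0.0015,0.0015],"ty":[0,0,0,0,0,0,0,0],"tz":[0.03,0.06,0.08,0.089,0.089,0.089,0.089,0.089],"wx":[0,0,0,0,0,0,0,0],"wy":[0,0,0,0,0,0,0,0],"wz":[0,0,0,0,0,0,0,0]})

```text
time_s: 11.95
tcp_pos: [0.4391, -0.1652, 0.1787]
ee_rot: [[0.483, -0.875, 0.002], [-0.875, -0.483, -0.0], [0.001, -0.002, -1.0]]
wrist_force: [-0.1, 0.4, 0.5]
gripper_width: 0.408
gripper_force: 0.0
```

>>> creep_tool(increments={"jaw":[0,0,0,0,0,0,0,0],"tx":[0,0,0,0,0,0,0,0],"ty":[0,0,0,0,0,0,0,0],"tz":[0,0,0,0,0,-0.006,-0.015,-0.03],"wx":[0,0,0,0,0,0,0,0],"wy":[0,0,0,0,0,0,0,0],"wz":[0,0,0,0,0,0,0,0]})

```text
time_s: 12.75
tcp_pos: [0.4371, -0.1649, 0.2069]
ee_rot: [[0.483, -0.876, -0.004], [-0.876, -0.483, 0.001], [-0.003, 0.003, -1.0]]
wrist_force: [0.4, 0.2, -4.1]
gripper_width: 0.224
gripper_force: 30.0
```

>>> creep_tool(increments={"jaw":[0,0,0,0,0,0,0,0],"tx":[0,0,0,0,0,0,0,0],"ty":[0,0,0,0,0,0,0,0],"tz":[-0.02,-0.045,-0.075,-0.105,-0.135,-0.165,-0.185,-0.195],"wx":[0,0,0,0,0,0,0,0],"wy":[0,0,0,0,0,0,0,0],"wz":[0,0,0,0,0,0,0,0]})

```text
time_s: 13.55
tcp_pos: [0.4384, -0.1652, 0.4046]
ee_rot: [[0.483, -0.875, 0.002], [-0.875, -0.483, -0.0], [0.001, -0.002, -1.0]]
wrist_force: [1.1, -0.2, -3.2]
gripper_width: 0.225
gripper_force: 30.0
```

>>> creep_tool(increments={"jaw":[0,0,0,0,0,0,0,0],"tx":[0,0,0,0,0,0,0,0],"ty":[0,0,0,0,0,0,0,0],"tz":[0,0,0,0,0,0,0,0],"wx":[0,0,0,0,0,0,0,0],"wy":[0,0,0,0,0,0,0,0],"wz":[0.0056,0.0222,0.05,0.0833,0.1222,0.1611,0.2,0.2389]})

```text
time_s: 14.35
tcp_pos: [0.4377, -0.1648, 0.4005]
ee_rot: [[-0.249, -0.968, -0.004], [-0.968, 0.249, 0.001], [0.0, 0.004, -1.0]]
wrist_force: [0.3, -0.2, -4.3]
gripper_width: 0.221
gripper_force: 30.0
```

>>> creep_tool(increments={"jaw":[0,0,0,0,0,0,0,0],"tx":[0,0,0,0,0,0,0,0],"ty":[0,0,0,0,0,0,0,0],"tz":[0,0,0,0,0,0,0,0],"wx":[0,0,0,0,0,0,0,0],"wy":[0,0,0,0,0,0,0,0],"wz":[0.0389,0.0778,0.1167,0.1556,0.1944,0.2333,0.2722,0.3056]})

```text
time_s: 15.15
tcp_pos: [0.4377, -0.1648, 0.4005]
ee_rot: [[-0.936, -0.352, -0.004], [-0.352, 0.936, 0.001], [0.004, 0.002, -1.0]]
wrist_force: [-1.1, 0.2, -4.2]
gripper_width: 0.222
gripper_force: 30.0
```

>>> creep_tool(increments={"jaw":[0,0,0,0,0,0],"tx":[0,0,0,0,0,0],"ty":[0,0,0,0,0,0],"tz":[0,0,0,0,0,0],"wx":[0,0,0,0,0,0],"wy":[0,0,0,0,0,0],"wz":[0.0278,0.05,0.0639,0.0667,0.0667,0.0667]})

```text
time_s: 15.75
tcp_pos: [0.4383, -0.1651, 0.402]
ee_rot: [[-0.988, -0.155, -0.001], [-0.155, 0.988, 0.0], [0.001, 0.0, -1.0]]
wrist_force: [0.1, -0.9, -3.8]
gripper_width: 0.219
gripper_force: 30.0
```

>>> creep_tool(increments={"jaw":[0,0,0,0,0,0,0,0],"tx":[-0.002,-0.0075,-0.016,-0.027,-0.0385,-0.05,-0.062,-0.074],"ty":[0.005,0.0165,0.035,0.059,0.0845,0.11,0.136,0.162],"tz":[0,0,0,0,0,0,0,0],"wx":[0,0,0,0,0,0,0,0],"wy":[0,0,0,0,0,0,0,0],"wz":[0,0,0,0,0,0,0,0]})

```text
time_s: 16.55
tcp_pos: [0.4866, 0.0086, 0.4028]
ee_rot: [[-0.988, -0.156, 0.0], [-0.156, 0.988, 0.0], [-0.0, 0.0, -1.0]]
wrist_force: [0.7, 0.1, -4.0]
gripper_width: 0.219
gripper_force: 30.0
```

>>> creep_tool(increments={"jaw":[0,0,0,0,0,0,0,0],"tx":[-0.011,-0.021,-0.028,-0.032,-0.0328,-0.0328,-0.0328,-0.0328],"ty":[0.025,0.047,0.062,0.07,0.0728,0.0728,0.0728,0.0728],"tz":[0,0,0,0,0,0,0.02,0.045],"wx":[0,0,0,0,0,0,0,0],"wy":[0,0,0,0,0,0,0,0],"wz":[0,0,0,0,0,0,0,0]})

```text
time_s: 17.35
tcp_pos: [0.5082, 0.0827, 0.3588]
ee_rot: [[-0.988, -0.154, 0.004], [-0.154, 0.988, 0.001], [-0.004, 0.001, -1.0]]
wrist_force: [0.0, 0.7, -3.6]
gripper_width: 0.224
gripper_force: 30.0
```

>>> creep_tool(increments={"jaw":[0,0,0,0,0],"tx":[0,0,0,0,0],"ty":[0,0,0,0,0],"tz":[0.025,0.04,0.05,0.05,0.05],"wx":[0,0,0,0,0],"wy":[0,0,0,0,0],"wz":[0,0,0,0,0]})

```text
time_s: 17.85
tcp_pos: [0.508, 0.083, 0.3086]
ee_rot: [[-0.988, -0.154, 0.001], [-0.154, 0.988, -0.0], [-0.001, -0.0, -1.0]]
wrist_force: [-0.3, -0.3, -3.6]
gripper_width: 0.224
gripper_force: 30.0
```

Run:
```python
from station import r, viewer
import numpy as np,cv2
o=[]
for n,(u,v) in(("side",(215,230)),("scene",(240,225))):
    c=viewer.capture(n);np.savez(n+"5.npz",**c);o.append(cv2.resize(c["pixels"][...,::-1][v-100:v+100,u-66:u+67],(399,600)))
cv2.imwrite("pics/c5.png",np.hstack(o))
```

```text
(no output)
```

View pics/c5.png

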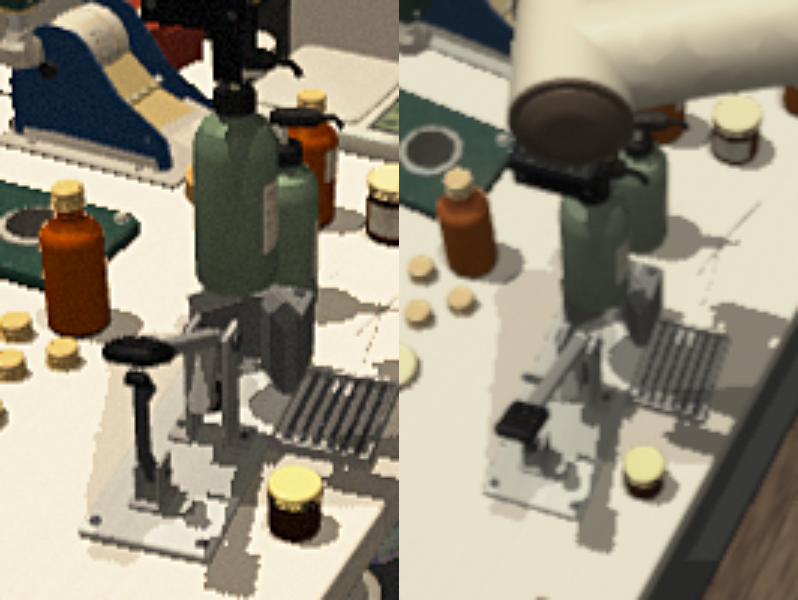

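The side and scene crops show the next bottle hanging upright at (235,200) over the nest, above the V-block at (290,340). The lever is up and free. I compare the hanging axis with the checked bottle's earlier seat using the same camera.

Run:
```python
import numpy as np,cv2
from h import *
from scipy.optimize import least_squares
for n in("side","scene"):
    c=np.load(n+"5.npz");P=cloud(c);hsv=cv2.cvtColor(c["pixels"],cv2.COLOR_RGB2HSV);X,Y,Z=np.moveaxis(P,-1,0)
    g=(hsv[...,0]>40)&(hsv[...,0]<95)&(hsv[...,1]>40)&(np.hypot(X-.507,Y-.083)<.05)
    for a,b in((.135,.19),(.19,.24)):
        Q=P[g&(Z>a)&(Z<b)];s=least_squares(lambda p:np.hypot(Q[:,0]-p[0],Q[:,1]-p[1])-.033,[.507,.083],loss="soft_l1",f_scale=.002);print(n,len(Q),s.x.round(4))
```

```text
side 361 [0.508 0.084]
side 337 [0.5077 0.0839]
scene 168 [0.5051 0.0831]
scene 174 [0.5046 0.0829]
```

>>> creep_tool(increments={"jaw":[0,0,0,0,0,0,0,0],"tx":[0,0,0,0,0,0,0,0],"ty":[0,0,0,0,0,0,0,0],"tz":[0.01,0.025,0.045,0.062,0.075,0.082,0.085,0.085],"wx":[0,0,0,0,0,0,0,0],"wy":[0,0,0,0,0,0,0,0],"wz":[0,0,0,0,0,0,0,0]})

```text
time_s: 18.75
tcp_pos: [0.5078, 0.0835, 0.2227]
ee_rot: [[-0.988, -0.155, 0.0], [-0.155, 0.988, -0.0], [-0.0, -0.0, -1.0]]
wrist_force: [0.4, -0.1, -3.2]
gripper_width: 0.22
gripper_force: 30.0
```

>>> creep_tool(increments={"jaw":[0,0,0,0,0,0,0],"tx":[0,0,0,0,0,0,0],"ty":[0,0,0,0,0,0,0],"tz":[0.007,0.015,0.022,0.027,0.031,0.031,0.031],"wx":[0,0,0,0,0,0,0],"wy":[0,0,0,0,0,0,0],"wz":[0,0,0,0,0,0,0]})

```text
time_s: 19.45
tcp_pos: [0.5078, 0.0834, 0.1917]
ee_rot: [[-0.988, -0.155, 0.0], [-0.155, 0.988, -0.0], [-0.0, -0.0, -1.0]]
wrist_force: [0.3, 0.7, -4.0]
gripper_width: 0.218
gripper_force: 30.0
```

>>> creep_tool(increments={"jaw":[0,0],"tx":[0,0],"ty":[0,0],"tz":[0.001,0.001],"wx":[0,0],"wy":[0,0],"wz":[0,0]})

```text
time_s: 19.65
tcp_pos: [0.5077, 0.0835, 0.1908]
ee_rot: [[-0.988, -0.155, 0.0], [-0.155, 0.988, 0.0], [-0.0, 0.0, -1.0]]
wrist_force: [-0.3, -0.9, -3.4]
gripper_width: 0.221
gripper_force: 30.0
```

>>> creep_tool(increments={"jaw":[0,0],"tx":[0,0],"ty":[0,0],"tz":[0.001,0.001],"wx":[0,0],"wy":[0,0],"wz":[0,0]})

```text
time_s: 19.85
tcp_pos: [0.5076, 0.0834, 0.1897]
ee_rot: [[-0.988, -0.155, 0.0], [-0.155, 0.988, 0.0], [-0.0, 0.0, -1.0]]
wrist_force: [-0.6, -0.2, -3.7]
gripper_width: 0.217
gripper_force: 30.0
```

>>> creep_tool(increments={"jaw":[0,0],"tx":[0,0],"ty":[0,0],"tz":[0.001,0.001],"wx":[0,0],"wy":[0,0],"wz":[0,0]})

```text
time_s: 20.05
tcp_pos: [0.5076, 0.0834, 0.1885]
ee_rot: [[-0.988, -0.155, -0.0], [-0.155, 0.988, -0.0], [0.0, -0.0, -1.0]]
wrist_force: [-0.6, -0.2, -3.8]
gripper_width: 0.222
gripper_force: 30.0
```

>>> creep_tool(increments={"jaw":[0,0],"tx":[0,0],"ty":[0,0],"tz":[0.0005,0.0005],"wx":[0,0],"wy":[0,0],"wz":[0,0]})

```text
time_s: 20.25
tcp_pos: [0.5076, 0.0834, 0.1881]
ee_rot: [[-0.988, -0.155, -0.0], [-0.155, 0.988, -0.0], [0.0, -0.0, -1.0]]
wrist_force: [-0.6, -0.3, -3.5]
gripper_width: 0.222
gripper_force: 30.0
```

>>> creep_tool(increments={"jaw":[0,0],"tx":[0,0],"ty":[0,0],"tz":[0.0005,0.0005],"wx":[0,0],"wy":[0,0],"wz":[0,0]})

```text
time_s: 20.45
tcp_pos: [0.5079, 0.0834, 0.1882]
ee_rot: [[-0.988, -0.155, 0.001], [-0.155, 0.988, 0.0], [-0.001, -0.0, -1.0]]
wrist_force: [-0.6, -0.0, -1.8]
gripper_width: 0.222
gripper_force: 30.0
```

>>> creep_tool(increments={"jaw":[0,0],"tx":[0,0],"ty":[0,0],"tz":[0.0005,0.0005],"wx":[0,0],"wy":[0,0],"wz":[0,0]})

```text
time_s: 20.65
tcp_pos: [0.5082, 0.0835, 0.1881]
ee_rot: [[-0.988, -0.155, 0.002], [-0.155, 0.988, 0.0], [-0.002, -0.0, -1.0]]
wrist_force: [-1.8, 0.3, 1.7]
gripper_width: 0.226
gripper_force: 30.0
```

>>> creep_tool(increments={"jaw":[0.3,0.6,0.6,0.6,0.6,0.6,0.6,0.6],"tx":[0,0,0,0,0,0,0,0],"ty":[0,0,0,0,0,0,0,0],"tz":[0,0,0,0,-0.01,-0.04,-0.08,-0.08],"wx":[0,0,0,0,0,0,0,0],"wy":[0,0,0,0,0,0,0,0],"wz":[0,0,0,0,0,0,0,0]})

```text
time_s: 21.45
tcp_pos: [0.5109, 0.0841, 0.2739]
ee_rot: [[-0.988, -0.156, 0.012], [-0.156, 0.988, 0.003], [-0.013, 0.001, -1.0]]
wrist_force: [-0.2, -0.5, 0.3]
gripper_width: 0.601
gripper_force: 0.0
```

>>> creep_tool(increments={"jaw":[0,0,0,0,0,0,0,0],"tx":[0,0,0,0,0,0,0,0],"ty":[0.03,0.07,0.12,0.16,0.185,0.196,0.196,0.196],"tz":[0,0,0,0,0,0,0.03,0.05],"wx":[0,0,0,0,0,0,0,0],"wy":[0,0,0,0,0,0,0,0],"wz":[0,0,0,0,0,0,0,0]})

```text
time_s: 22.25
tcp_pos: [0.4769, 0.277, 0.2163]
ee_rot: [[-0.988, -0.155, -0.001], [-0.155, 0.988, 0.0], [0.0, 0.0, -1.0]]
wrist_force: [-0.4, 0.6, 0.5]
gripper_width: 0.022
gripper_force: 0.0
```

Run:
```python
from station import r, viewer
import numpy as np,cv2
c=viewer.capture("wrist");s=viewer.capture("side");cv2.imwrite("pics/c6.png",np.hstack([c["pixels"],s["pixels"][:,60:340]])[...,::-1]);np.savez("w6.npz",**c);np.savez("s6.npz",**s)
print(r.sense()["tcp_pos"])
```

```text
[0.47585565 0.27544283 0.2144788 ]
```

View pics/c6.png

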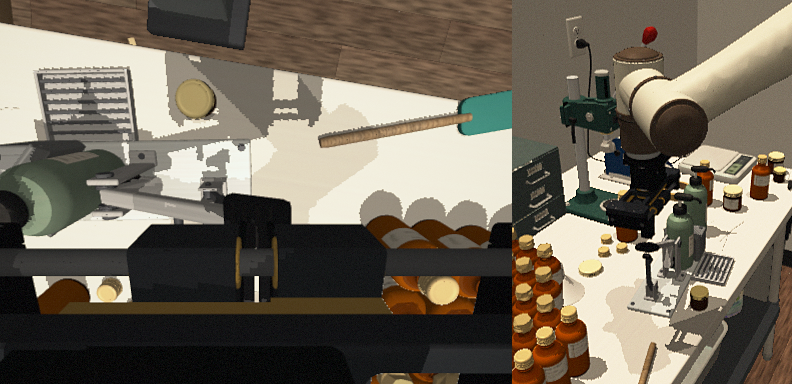

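The left panel is the wrist view, with the thumb plate directly under the shut fingers at (258,213). The right panel is the side view, with the next bottle seated upright at (680,235), spout over the pan, and the checked bottle behind it. Now I press the lever along its arc.

>>> creep_tool(increments={"jaw":[0,0,0,0,0,0,0,0],"tx":[0,0,0,0,0,0,0,0],"ty":[0,0.003,0.008,0.013,0.016,0.018,0.018,0.018],"tz":[0.022,0.037,0.052,0.067,0.08,0.093,0.1,0.1],"wx":[0,0,0,0,0,0,0,0],"wy":[0,0,0,0,0,0,0,0],"wz":[0,0,0,0,0,0,0,0]})

```text
time_s: 23.15
tcp_pos: [0.4768, 0.2967, 0.1207]
ee_rot: [[-0.988, -0.156, 0.006], [-0.156, 0.988, 0.005], [-0.007, 0.004, -1.0]]
wrist_force: [-1.3, 1.3, 7.5]
gripper_width: 0.006
gripper_force: 3.5
```

>>> creep_tool(increments={"jaw":[0,0,0,0],"tx":[0,0,0,0],"ty":[0,0,0,0],"tz":[0.006,0.011,0.014,0.014],"wx":[0,0,0,0],"wy":[0,0,0,0],"wz":[0,0,0,0]})

```text
time_s: 23.55
tcp_pos: [0.4769, 0.2974, 0.1074]
ee_rot: [[-0.988, -0.156, 0.006], [-0.156, 0.988, 0.006], [-0.007, 0.005, -1.0]]
wrist_force: [-4.3, 3.3, 11.0]
gripper_width: 0.006
gripper_force: 5.4
```

>>> creep_tool(increments={"jaw":[0,0,0],"tx":[0,0,0],"ty":[0,0,0],"tz":[0.002,0.003,0.003],"wx":[0,0,0],"wy":[0,0,0],"wz":[0,0,0]})

```text
time_s: 23.85
tcp_pos: [0.4768, 0.2974, 0.1048]
ee_rot: [[-0.988, -0.156, 0.006], [-0.156, 0.988, 0.006], [-0.007, 0.005, -1.0]]
wrist_force: [-5.0, 2.2, 11.4]
gripper_width: 0.005
gripper_force: 5.7
```

>>> creep_tool(increments={"jaw":[0,0,0,0],"tx":[0,0,0,0],"ty":[0,0,0,0],"tz":[-0.004,-0.008,-0.012,-0.016],"wx":[0,0,0,0],"wy":[0,0,0,0],"wz":[0,0,0,0]})

```text
time_s: 24.25
tcp_pos: [0.4757, 0.2954, 0.1185]
ee_rot: [[-0.988, -0.155, 0.003], [-0.155, 0.988, 0.002], [-0.003, 0.002, -1.0]]
wrist_force: [-0.3, 0.3, -0.3]
gripper_width: 0.005
gripper_force: 0.0
```

>>> creep_tool(increments={"jaw":[0,0,0,0,0,0,0,0],"tx":[0,0,0,-0.01,-0.02,-0.032,-0.045,-0.058],"ty":[0,0,0,-0.03,-0.07,-0.115,-0.16,-0.2],"tz":[-0.03,-0.07,-0.12,-0.16,-0.19,-0.21,-0.235,-0.26],"wx":[0,0,0,0,0,0,0,0],"wy":[0,0,0,0,0,0,0,0],"wz":[0,0,0,0,0,0,0,0]})

```text
time_s: 25.05
tcp_pos: [0.561, 0.1073, 0.3756]
ee_rot: [[-0.988, -0.154, 0.0], [-0.154, 0.988, -0.0], [-0.0, -0.0, -1.0]]
wrist_force: [1.5, 0.7, 1.4]
gripper_width: 0.004
gripper_force: 0.0
```

>>> creep_tool(increments={"jaw":[0,0,0],"tx":[-0.004,-0.004,-0.004],"ty":[-0.023,-0.023,-0.023],"tz":[-0.01,-0.01,-0.01],"wx":[0,0,0],"wy":[0,0,0],"wz":[0,0,0]})

```text
time_s: 25.35
tcp_pos: [0.5683, 0.0869, 0.3839]
ee_rot: [[-0.988, -0.153, -0.0], [-0.153, 0.988, 0.0], [0.0, 0.0, -1.0]]
wrist_force: [0.8, 0.0, -0.5]
gripper_width: 0.011
gripper_force: 0.0
```

Run:
```python
from station import r, viewer
import numpy as np,cv2
from h import *
c=viewer.capture("wrist");cv2.imwrite("pics/w7.png",c["pixels"][...,::-1]);np.savez("w7.npz",**c)
P=cloud(c);px=c["pixels"];X,Y,Z=np.moveaxis(P,-1,0);dk=px.max(-1)<75
m=(dk&(Z>.190)&(Z<.225)&(np.hypot(X-.5,Y-.075)<.06)).astype(np.uint8)
k,l,st,_=cv2.connectedComponentsWithStats(m);q=P[l==1+np.argmax(st[1:,4])]
rc=cv2.minAreaRect((q[:,:2]*1000).astype(np.float32));print(len(q),rc,np.percentile(q[:,2],[5,50,95]).round(4),q.mean(0))
m=dk&(Z>.085)&(Z<.14)&(np.hypot(X-.474,Y-.3)<.06);print("thumb",m.sum(),np.median(P[m],0))
```

```text
792 ((491.2048645019531, 75.43798065185547), (66.13174438476562, 19.884597778320312), 2.3570356369018555) [0.2042 0.2087 0.2103] [0.49656579 0.07562251 0.20811657]
thumb 878 [0.47350636 0.29462393 0.11529616]
```

View pics/w7.png

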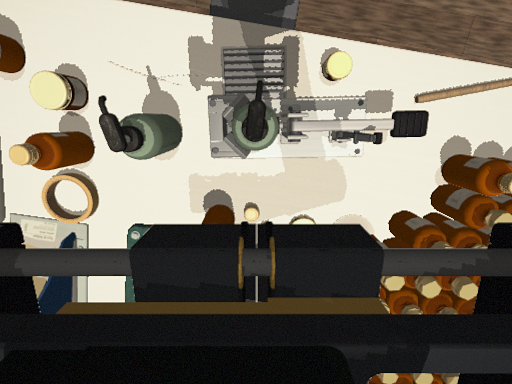

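The view shows the lever level, with the thumb plate at (410,124), z 0.115, so it is latched. The bottle is home in the V with its head at (256,115) and its spout over the pan. The checked bottle at (130,135) and the bystanders are undisturbed. Now I press the pump.

>>> creep_tool(increments={"jaw":[0,0,0,0,0,0,0,0],"tx":[0.02,0.04,0.0588,0.0588,0.0588,0.0588,0.0588,0.0588],"ty":[-0.001,-0.002,-0.002,-0.002,-0.002,-0.002,-0.002,-0.002],"tz":[0.03,0.06,0.09,0.125,0.15,0.162,0.162,0.162],"wx":[0,0,0,0,0,0,0,0],"wy":[0,0,0,0,0,0,0,0],"wz":[0,0,0,0,0,0,0,0]})

```text
time_s: 26.2
tcp_pos: [0.5114, 0.0772, 0.2228]
ee_rot: [[-0.988, -0.156, 0.001], [-0.156, 0.988, -0.0], [-0.001, -0.0, -1.0]]
wrist_force: [0.7, -1.8, 0.8]
gripper_width: 0.006
gripper_force: 0.0
```

>>> creep_tool(increments={"jaw":[0,0,0,0,0],"tx":[0,0,0,0,0],"ty":[0,0,0,0,0],"tz":[0.004,0.008,0.012,0.016,0.016],"wx":[0,0,0,0,0],"wy":[0,0,0,0,0],"wz":[0,0,0,0,0]})

```text
time_s: 26.7
tcp_pos: [0.511, 0.0766, 0.206]
ee_rot: [[-0.988, -0.155, 0.001], [-0.155, 0.988, 0.0], [-0.001, -0.0, -1.0]]
wrist_force: [-0.2, 1.3, 2.5]
gripper_width: 0.003
gripper_force: 1.2
```

>>> creep_tool(increments={"jaw":[0,0,0,0,0],"tx":[0,0,0,0,0],"ty":[0,0,0,0,0],"tz":[0.003,0.006,0.009,0.011,0.011],"wx":[0,0,0,0,0],"wy":[0,0,0,0,0],"wz":[0,0,0,0,0]})

```text
time_s: 27.2
tcp_pos: [0.5116, 0.0764, 0.1975]
ee_rot: [[-0.988, -0.156, 0.003], [-0.156, 0.988, -0.001], [-0.003, -0.001, -1.0]]
wrist_force: [-4.0, -0.6, 13.9]
gripper_width: 0.005
gripper_force: 6.7
```

>>> creep_tool(increments={"jaw":[0,0],"tx":[0,0],"ty":[0,0],"tz":[0.002,0.002],"wx":[0,0],"wy":[0,0],"wz":[0,0]})

```text
time_s: 27.4
tcp_pos: [0.5118, 0.0763, 0.1961]
ee_rot: [[-0.988, -0.156, 0.004], [-0.156, 0.988, -0.0], [-0.004, -0.001, -1.0]]
wrist_force: [-3.8, -0.4, 16.3]
gripper_width: 0.006
gripper_force: 7.7
```

>>> creep_tool(increments={"jaw":[0,0],"tx":[0,0],"ty":[0,0],"tz":[0.002,0.002],"wx":[0,0],"wy":[0,0],"wz":[0,0]})

```text
time_s: 27.6
tcp_pos: [0.5129, 0.0763, 0.196]
ee_rot: [[-0.988, -0.157, 0.007], [-0.157, 0.988, -0.001], [-0.007, -0.002, -1.0]]
wrist_force: [-4.9, -0.8, 21.3]
gripper_width: 0.003
gripper_force: 10.8
```

>>> creep_tool(increments={"jaw":[0,0],"tx":[0,0],"ty":[0,0],"tz":[0.0015,0.0015],"wx":[0,0],"wy":[0,0],"wz":[0,0]})

```text
time_s: 27.8
tcp_pos: [0.5137, 0.0763, 0.196]
ee_rot: [[-0.987, -0.157, 0.01], [-0.157, 0.988, -0.001], [-0.009, -0.002, -1.0]]
wrist_force: [-6.2, -1.3, 27.1]
gripper_width: 0.004
gripper_force: 13.4
```

The bottom stop is reached: z stays at 0.196 and the force has risen to 27 N. I lift off and verify.

>>> creep_tool(increments={"jaw":[0,0,0,0,0,0,0,0],"tx":[0,0,0,0,0,-0.02,-0.04,-0.058],"ty":[0,0,0,0,0,0,0,0],"tz":[-0.005,-0.012,-0.02,-0.03,-0.06,-0.1,-0.14,-0.18],"wx":[0,0,0,0,0,0,0,0],"wy":[0,0,0,0,0,0,0,0],"wz":[0,0,0,0,0,0,0,0]})

```text
time_s: 28.6
tcp_pos: [0.5682, 0.0857, 0.3705]
ee_rot: [[-0.988, -0.155, -0.001], [-0.155, 0.988, 0.0], [0.001, 0.0, -1.0]]
wrist_force: [0.8, 0.7, -0.0]
gripper_width: 0.003
gripper_force: 0.0
```

>>> creep_tool(increments={"jaw":[0,0,0],"tx":[0,0,0],"ty":[0,0,0],"tz":[0,0,0],"wx":[0,0,0],"wy":[0,0,0],"wz":[0,0,0]})

```text
time_s: 28.9
tcp_pos: [0.5671, 0.0856, 0.3674]
ee_rot: [[-0.988, -0.155, -0.004], [-0.155, 0.988, -0.001], [0.004, -0.0, -1.0]]
wrist_force: [0.2, 0.1, -0.2]
gripper_width: 0.006
gripper_force: 0.0
```

Run:
```python
from station import r, viewer
import numpy as np,cv2
c=viewer.capture("wrist");np.savez("w8.npz",**c);cv2.imwrite("pics/w8.png",c["pixels"][...,::-1])
```

```bash
sed -i 's/,("next",.44,-.165))/,("put",.54,-.09))/;s/np.hypot(X-.472,Y-.28)/np.hypot(X-.474,Y-.297)/;s/Z>.165/Z>.08/' fit1.py; python3 fit1.py w8.npz
```

```text
head done 880 mean [0.4968 0.0751 0.208 ] rect [491.5  75. ] [66. 20.] 1.5 pca -178.6
head put 817 mean [ 0.5372 -0.0884  0.1974] rect [532.1 -91.8] [64.5 19. ] 23.3 pca -154.1
thumb 948 mean [0.4739 0.2947 0.1152] rect [474.3 295.5] [35.5 49.3] 8.9 pca 98.8
pan 1230 mean [0.4139 0.0642 0.0101] rect [426.2  69.4] [ 86.7 127.3] 8.7 pca 84.6
plate+pan 3497 mean [0.4464 0.1343 0.0102] rect [434.6 134.6] [123.1 253.7] 8.7 pca 77.2
salve 611 mean [0.3985 0.1941 0.0438] rect [398.6 194.8] [39.9 40. ] 11.8 pca 111.9
balm 1206 mean [ 0.5073 -0.2476  0.0658] rect [ 507.9 -247.9] [52.9 57. ] 81.1 pca 168.2Traceback (most recent call last):
  File "fit1.py", line 17, in <module>
    rep(nm,(abs(Z-h)<.006)&(np.hypot(X-x,Y-y)<R))
    ~~~^^^^^^^^^^^^^^^^^^^^^^^^^^^^^^^^^^^^^^^^^^
  File "fit1.py", line 7, in rep
    m=comp(m);q=P[m];rc=cv2.minAreaRect((q[:,:2]*1000).astype(np.float32))
  File "fit1.py", line 5, in comp
    k,l,st,_=cv2.connectedComponentsWithStats(m.astype(np.uint8));return l==1+np.argmax(st[1:,4])
                                                                              ~~~~~~~~~^^^^^^^^^^
    return _wrapfunc(a, 'argmax', axis=axis, out=out, **kwds)
    return bound(*args, **kwds)
ValueError: attempt to get argmax of an empty sequence
```

```bash
python3 -c "
from station import r, viewer
print(r.finish_job())"
```

```text
the job is handed in; nothing more can be done
None
```

I handed in the job at about 29 s: the checked bottle stands upright on the bench, and the next bottle is clamped in the stand with the lever held by its catch, its pump pressed to the bottom stop and back up; its spout is over the pan but about 7° (7 mm) off centre, lotion_a and lotion_b were not re-measured at the end, and no verdict came back.

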